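# Park the pepper mill in its bay

## Task

Push the tall wooden pepper mill across the bench into the free bay of the low steel corral, the one with the green mat, until its foot is fully home against the back rail. Push it low on its foot with the fingertips or the outside of the fingers so that it slides upright: do not put the fingers round it, grip it, lift it or tip it. Leave the oil bottle in the other bay, the milk carton, the salt shaker and the mixing bowl where they are.

Things in the scene. Friction and masses are not known exactly. Their poses are not given: they have to be found in the camera images.
- mill: pepper mill, loose, round, dark wood, 225 mm tall, about 0.35 kg; foot a plain cylinder 60 mm across, 0 to 40 mm above the bench; waist 36 mm across at 75 to 100 mm; belly 50 mm across at 150 mm; head 52 mm across at 175 mm; steel ball on top. Origin: centre of its underside; z up its axis. Pushed below 30 mm it slides; pushed at the waist or higher it may tip.
- mat: thin flush green mat marking the free bay. Origin: the bay's home point: a mill with its axis here is 1 mm short of the back rail (inner face 31 mm beyond, along x). x points from the open mouth into the bay, within 18 degrees of the robot's +x; y is across it. Bay 86 mm wide inside, centred on y = 0; the side rails start 33 mm before the origin. Nothing catches on the mat.
- corral: the fixed corral: a steel fence 4 mm thick and 30 mm high, open on the side nearest the robot, 184 mm wide, 70 mm deep, with a middle rail making two bays side by side. Origin: on the bench midway between the two bays' home points, which lie at y = +45 and -45 mm; x points into the bays. The free bay may be either one.
- oil: bystander: amber oil bottle with a black cap, loose, 60 mm in diameter, 235 mm tall, standing in the other bay. Origin: centre of its underside.
- carton: bystander: closed white and green milk carton, loose, 70 x 70 mm, 236 mm tall, to the robot's left. Origin: centre of its underside.
- shaker: bystander: glass salt shaker with steel cap, loose, 48 mm in diameter, 83 mm tall, to the robot's left. Origin: centre of its underside.
- bowl: bystander: steel mixing bowl, loose, 230 mm in diameter at the rim, 85 mm tall, to the robot's right. Origin: centre of its underside.
There are look-alikes about, which are no part of the job. Leave any pink or yellow look-alike of the mill alone.

How it is judged:
By the outcome, as a careful person would: the job done as asked, in the order asked, and still so for the second after the job is handed in, with the robot touching nothing.
It also fails if it takes over 64 s, if anything falls off the work surface, if the arm or the gripper's body presses on something with over 40 N, if the wrist force passes 120 N, or if a joint passes its speed limit or range.

## Robot

A 6-joint arm with a two-finger parallel gripper is mounted at the origin on the work surface. World frame = base frame: x ahead of the robot, y to its left, z up, the work surface at z = 0. Lengths are in mm, angles in rad, forces in N, time in s.
With the tool pointing down it reaches from about 350 to 925 mm from the base axis. Payload 6.4 kg.
Tool frame: the origin (TCP) lies at the very end of the fingers, on their centre line; the grasp point (between the pads) lies 19 mm behind it (env.pinch_z is the distance from the TCP to the grasp point, in mm); z points along the fingers, y is the direction in which the jaws open and shut (so a half turn about z gives the same grasp; the last joint's range is limited). The gripper opens to 94 mm and grips with 3 to 60 N. Pads are 16 mm wide; open, the fingers measure 119 mm over their backs; the gripper's body (75 mm by 177 mm) begins 78 mm behind the grasp point.
Start: joints at [-1.397, 0.245, 1.558, -0, 1.339, -0.174], TCP at [221.545, -611.09, 167.955] pointing down, gripper open.
Joint ranges: [-3.13, 3.13], [-1.02, 2.26], [0.13, 2.54], [-0.95, 4.09], [0.21, 2.88], [-2.74, 2.74]. Speed limits (rad/s): [2.57, 2.57, 3.14, 3.14, 3.14, 3.14].

## Interface

Orientations are given as a 3x3 rotation matrix whose columns are the frame's x, y, z axes.
In Python, from cell import env gives the robot as it stands. The module is installed in compiled form; this text tells all that it offers.
- The arm moves only by the tool send_rows, never from a script. Its argument "increments" is a list of rows, each a list of 3 entries, a list of its own where there are three numbers: the closure, from -1 (fully open) to 1 (shut), so that 0 is half open, then the shift along the world's x, y, z in mm, then the turn, a rotation vector about the world's x, y, z in degrees. A call has 1 to 5 rows; each row shifts and turns the commanded pose from where the row before left it; what a row does not reach is not made up. A row lasts 1/10 s, in which the tool goes at most 50 mm and 8.59 degrees, less where a joint would pass 70% of its speed; a pose out of reach is approached as far as the arm can. A call is refused whole if a number of a shift passes 50 or a number of a turn 8.59, either way. A call with a gripper value outside its range is refused whole. The fingers move at their own pace and stop on an object; "squeeze" is the grip in N (left out, the last holds). Time passes only in rows, so rows that do not move let the fingers close. It gives the time, the measured TCP pose, the force and the opening at its end, in the units of the state.
- env.get_obs(): the state, without advancing time (a new reading comes with each control period).
- env.get_image(name): name is "scene" or "top" or "wrist"; returns (picture, depth): 400x640x3 uint8, blue, green, red; 400x640 float32, mm along the optical axis (not along the pixel's ray), 0 where there is no reading.
- env.get_calibration(name): a dict with "vertical_fov" (degrees; the focal length in pixels is half the picture's height over the tangent of half this angle, whatever the lens; pixels are square), "cx", "cy" (the principal point, pixels), "cam_to_world" (4x4, takes a point from camera to world coordinates); the wrist camera has in their place "T_tool_cam" (4x4, takes a point from camera to tool coordinates, whose origin is the TCP and whose axes are the flange's). Camera axes: x right, y up, looking along -z (the intrinsics and any distortion apply to the point x, -y, -z); pixel columns grow to the right and rows downward; lengths in mm; the calibration is good to about 2 mm. A picture is of the moment at which its call begins: read the wrist's pose just before it. get_calibration takes no time and is no camera call.
- env.finish_job(): hands the job in, once; it reports no verdict.
Trained networks look in the newest picture that a camera, given by its name, has taken for a name from the list of things; names that differ only in an ending like _2 or _b are one class to them, and where a whole thing is asked for, a point or a joint stands for the part that bears it (a point fixed in the world has none). Each returns a list of dicts, best first, with "conf" (0 to 1); they miss things now and then, are a little off and sometimes report something else, mostly with a low value. They report only what shows in the picture. A call takes as long as a camera call. They do not tell look-alikes from the thing itself.
- env.silhouettes(camera, target): "pixels" (400x640 bool, what is visible of it) and "box" ([left, top, right, bottom] in pixels, round what is visible of it).
- env.tip_of(camera, target): "location" ([column, row] in pixels: a listed point, or the origin of a listed thing).
The state is a dict: "time_s": time; "qpos": joint angles; "dq": joint speeds; "tau": joint torques, N m; "tcp_pos": TCP position; "orientation": TCP orientation; "wrist_force": force on the tool from outside, world axes, zero at the start; "ft_torque": the same for the moment, N m; "finger_gap": finger opening in mm.
Only numpy, scipy, OpenCV 4.12 (cv2) and the standard library are available. Lean on these libraries where they do the work, as an engineer would, in place of code of your own. Each camera call takes 0.05 s, during which the arm holds its last target.

## Working session

There is one attempt and no reset: what is moved stays moved. The work goes in short steps, Python scripts to look and compute and a tool call to move; the robot and the scene stay as the last step left them, time stands still between calls to the robot, and variables do not carry over. Pictures are saved under pics/ and viewed, and the job is handed in when it is done.

Besides the shell and the picture viewer there is one more tool, called in YAML: its name, and indented under it one key for each argument. send_rows: Moves the arm, as the interface text tells. Its arguments: {"type":"object","properties":{"increments":{"type":"array","items":{"type":"array"}},"squeeze":{"type":"number"}},"required":["increments"]}

```bash
mkdir -p pics; cat > h.py <<'E'
import numpy as np, cv2
from cell import env
def K(c):
    cal=env.get_calibration(c); f=200/np.tan(np.radians(cal["vertical_fov"])/2); return f,cal["cx"],cal["cy"],cal
def T(c):
    cal=env.get_calibration(c)
    if "cam_to_world" in cal: return np.array(cal["cam_to_world"])
    o=env.get_obs(); M=np.eye(4); M[:3,:3]=o["orientation"]; M[:3,3]=o["tcp_pos"]; return M@np.array(cal["T_tool_cam"])
def cloud(c,depth,M=None):
    f,cx,cy,_=K(c); M=T(c) if M is None else M
    v,u=np.mgrid[:400,:640]; d=depth
    P=np.stack([(u-cx)/f*d,-(v-cy)/f*d,-d],-1); return P@M[:3,:3].T+M[:3,3]
def onplane(c,uv,z,M=None):
    f,cx,cy,_=K(c); M=T(c) if M is None else M
    r=M[:3,:3]@np.array([(uv[0]-cx)/f,-(uv[1]-cy)/f,-1]); return M[:3,3]+r*(z-M[2,3])/r[2]
def proj(c,p,M=None):
    f,cx,cy,_=K(c); M=T(c) if M is None else M
    q=M[:3,:3].T@(np.array(p)-M[:3,3]); return cx-f*q[0]/q[2], cy+f*q[1]/q[2]
E
python3 - <<'E'
from h import *
for c in("scene","top","wrist"):
    im,d=env.get_image(c); cv2.imwrite(f"pics/{c}0.png",im); np.save(f"{c}0.npy",d)
    print(c,env.get_calibration(c))
    if c!="wrist":
        for n in("mill","mat","corral","oil","carton","shaker","bowl"):
            print(n,[(np.round(r["location"]).tolist(),round(r["conf"],2)) for r in env.tip_of(c,n)][:4])
o=env.get_obs();print(o)
E
```

```text
scene {'vertical_fov': 48.35270207294761, 'cx': 308.73508087366713, 'cy': 203.5893046934176, 'cam_to_world': array([[-4.36916669e-02, -7.84073460e-01,  6.19128297e-01,
         1.26020154e+03],
       [ 9.98956466e-01, -2.60340765e-02,  3.75260586e-02,
         1.83755231e+00],
       [-1.33047532e-02,  6.20121792e-01,  7.84392725e-01,
         9.21788539e+02],
       [ 0.00000000e+00,  0.00000000e+00,  0.00000000e+00,
         1.00000000e+00]])}
mill [([284.0, 199.0], 0.84), ([293.0, 167.0], 0.82)]
mat [([336.0, 251.0], 0.96)]
corral [([318.0, 255.0], 0.66)]
oil [([298.0, 261.0], 0.83)]
carton [([492.0, 262.0], 0.71)]
shaker [([450.0, 180.0], 0.59)]
bowl [([450.0, 178.0], 0.69), ([154.0, 213.0], 0.61)]
top {'vertical_fov': 52.57950385552863, 'cx': 316.0972440116889, 'cy': 199.27125996106793, 'cam_to_world': array([[-9.77980618e-03,  9.84625242e-01, -1.74406101e-01,
         3.60274640e+02],
       [-9.99951705e-01, -9.46050016e-03,  2.66210071e-03,
        -3.66733914e+01],
       [ 9.71202616e-04,  1.74423712e-01,  9.84670211e-01,
         1.08297267e+03],
       [ 0.00000000e+00, 
[... 929 characters left out ...]
33870205e+00, -1.74068757e-01]), 'dq': array([ 1.02432973e-03, -1.12445097e-03,  2.66598607e-04, -3.03960898e-05,
       -8.89860935e-05, -4.18895383e-06]), 'tau': array([-1.30555738e-03, -4.15825760e+01, -3.14872742e+01,  6.84669754e-02,
        2.87989969e-02, -1.19677750e-06]), 'tcp_pos': array([ 221.50548321, -611.09866118,  167.97219009]), 'orientation': array([[ 9.40158108e-01,  3.40738509e-01,  2.35557001e-06],
       [ 3.40738509e-01, -9.40158108e-01, -1.39603638e-05],
       [-2.54222532e-06,  1.39275827e-05, -1.00000000e+00]]), 'wrist_force': array([ 0.75880475, -0.58273709, -0.14860162]), 'ft_torque': array([-0.00275202,  0.02388705, -0.01151242]), 'finger_gap': 94.11624966269574}
```

View pics/scene0.png

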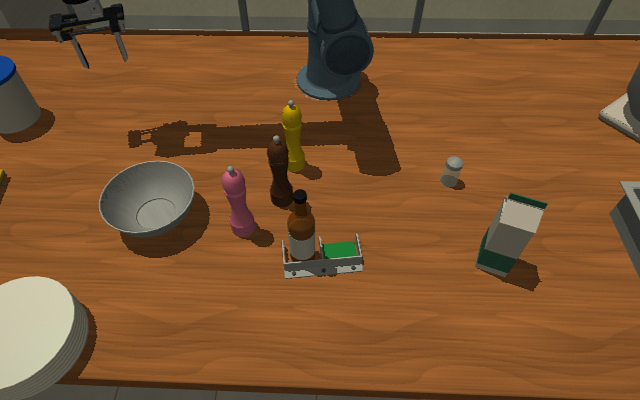

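View pics/top0.png

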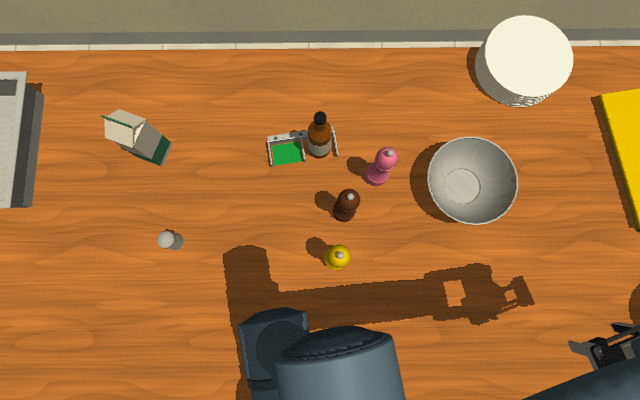

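The dark mill is at top (345,205) and scene (280,190). The pink one stands to its right and ahead, and the yellow one stands behind it, nearer the robot. The green mat is at top (286,152), in the left bay, with the oil in the right bay.

```bash
python3 - <<'E'
from h import *
for c in("top","scene"):
    im,d=cv2.imread(f"pics/{c}0.png"),np.load(f"{c}0.npy"); P=cloud(c,d)
    hsv=cv2.cvtColor(im,cv2.COLOR_BGR2HSV)
    L={"top":dict(mill=(345,213),mat=(284,152),corral=(304,151),oil=(319,148),pink=(375,178),yellow=(334,258),shaker=(178,242),bowl=(458,186),carton=(155,151)),"scene":dict(mill=(284,199),mat=(336,251),corral=(318,255),oil=(298,261),yellow=(293,167))}[c]
    for n,uv in L.items(): print(c,n,onplane(c,uv,0).round(1))
    # mat pixels
    m=(hsv[...,0]>50)&(hsv[...,0]<75)&(hsv[...,1]>150)&(abs(P[...,2])<8)&(abs(P[...,1])<150)&(d>0)
    q=P[m][:,:2].astype(np.float32); print("mat",m.sum(),P[m].mean(0).round(1),cv2.minAreaRect(q))
    # corral points by height
    m=(P[...,2]>15)&(P[...,2]<36)&(P[...,0]>440)&(P[...,0]<680)&(abs(P[...,1])<140)&(hsv[...,1]<60)
    print("rail n",m.sum(),P[m].min(0).round(0),P[m].max(0).round(0))
    # blobs: mill slices
    for n in("mill","pink","yellow","oil"):
        if n not in L: continue
        x0,y0=onplane(c,L[n],0)[:2]; r=np.hypot(P[...,0]-x0,P[...,1]-y0)<48
        for a,b in((5,40),(75,100),(140,160),(165,185),(185,235)):
            s=r&(P[...,2]>a)&(P[...,2]<b)
            if s.sum()>3: print(" ",n,a,b,s.sum(),P[s].min(0).round(0),P[s].max(0).round(0))
E
```

```text
top mill [ 513.7 -117.3    0. ]
top mat [686.1  48.1   0. ]
top corral [688.5  -7.4   0. ]
top oil [696.7 -49.1   0. ]
top pink [ 609.8 -201.7    0. ]
top yellow [393.7 -85.5   0. ]
top shaker [440.  329.7   0. ]
top bowl [ 585.2 -427.8    0. ]
top carton [692.4 406.    0. ]
mat 535 [682.6  40.7   1.7] ((683.0455932617188, 40.63977813720703), (57.671592712402344, 76.98246765136719), 7.631494998931885)
rail n 36 [644. -97.  16.] [680.  86.  35.]
  mill 5 40 57 [ 467. -163.    5.] [548. -74.  40.]
  mill 75 100 23 [ 500. -123.   76.] [513. -96.  97.]
  mill 140 160 23 [ 495. -127.  150.] [516. -90. 155.]
  mill 165 185 49 [ 493. -139.  174.] [539. -88. 185.]
  mill 185 235 346 [ 496. -135.  185.] [540. -90. 228.]
  pink 5 40 85 [ 581. -230.    5.] [ 657. -174.   40.]
  pink 75 100 51 [ 597. -217.   75.] [ 624. -185.   99.]
  pink 140 160 47 [ 592. -220.  141.] [ 624. -180.  155.]
  pink 165 185 66 [ 591. -227.  167.] [ 629. -178.  185.]
  pink 185 235 338 [ 592. -225.  185.] [ 637. -180.  226.]
  yellow 5 40 17 [ 347. -132.    5.] [433. -51.  40.]
  yellow 165 185 48 [ 368. -113.  173.
[... 785 characters left out ...]
0 160 117 [ 516. -138.  140.] [544. -91. 160.]
  mill 165 185 128 [ 514. -138.  165.] [545. -91. 185.]
  mill 185 235 307 [ 501. -137.  185.] [543. -91. 226.]
  yellow 5 40 151 [ 387. -105.    5.] [428. -54.  40.]
  yellow 75 100 103 [ 388. -108.   75.] [412. -71. 100.]
  yellow 140 160 121 [ 390. -115.  140.] [420. -66. 160.]
  yellow 165 185 121 [ 389. -116.  165.] [420. -66. 184.]
  yellow 185 235 265 [ 379. -113.  185.] [421. -67. 228.]
  oil 5 40 431 [679. -99.   5.] [755. -14.  40.]
  oil 75 100 161 [698. -81.  75.] [725. -22. 100.]
  oil 140 160 296 [674. -81. 140.] [726. -22. 160.]
  oil 165 185 126 [685. -68. 165.] [713. -34. 185.]
  oil 185 235 211 [681. -64. 185.] [709. -38. 235.]
```

```bash
python3 - <<'E'
import cv2
for c,(x,y,w,h) in dict(top=(240,90,200,200),scene=(200,90,200,200)).items():
    im=cv2.imread(f"pics/{c}0.png")[y:y+h,x:x+w]; cv2.imwrite(f"pics/{c}0z.png",cv2.resize(im,(600,600),interpolation=cv2.INTER_CUBIC))
E
```

```text
(no output)
```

View pics/top0z.png

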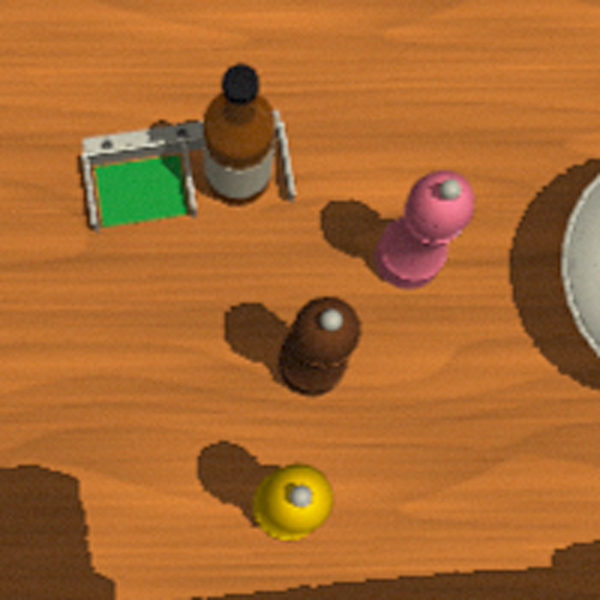

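send_rows:
  increments:
    - [0.36,[0,0,46],[0,0,0]]
    - [0.36,[0,0,46],[0,0,0]]
    - [0.36,[0,0,46],[0,0,0]]
    - [0.36,[0,0,46],[0,0,0]]
    - [0.36,[0,0,46],[0,0,0]]
  squeeze: 10

```text
time_s: 1.35
tcp_pos: [221.5, -610.8, 400.0]
orientation: [[0.94, 0.341, 0.0], [0.341, -0.94, -0.0], [-0.0, 0.0, -1.0]]
wrist_force: [-0.1, -0.5, 0.1]
finger_gap: 57.2
```

send_rows:
  increments:
    - [0.36,[17,40,0],[0,0,4]]
    - [0.36,[17,40,0],[0,0,4]]
    - [0.36,[17,40,0],[0,0,4]]
    - [0.36,[17,40,0],[0,0,4]]
    - [0.36,[17,40,0],[0,0,4]]

```text
time_s: 1.85
tcp_pos: [306.9, -409.4, 398.0]
orientation: [[0.765, 0.644, 0.0], [0.644, -0.765, -0.0], [0.0, 0.0, -1.0]]
wrist_force: [0.5, -0.1, -0.3]
finger_gap: 30.1
```

send_rows:
  increments:
    - [0.36,[17,40,0],[0,0,4]]
    - [0.36,[17,40,0],[0,0,4]]
    - [0.36,[17,40,0],[0,0,4]]
    - [0.36,[17,40,0],[0,0,4]]
    - [0.36,[17,40,0],[0,0,4]]

```text
time_s: 2.35
tcp_pos: [391.8, -209.4, 398.2]
orientation: [[0.499, 0.867, 0.001], [0.867, -0.499, -0.001], [-0.0, 0.001, -1.0]]
wrist_force: [-0.0, 0.1, 0.1]
finger_gap: 29.8
```

send_rows:
  increments:
    - [0.36,[20,10,0],[0,0,0]]
    - [0.36,[20,10,0],[0,0,0]]
    - [0.36,[20,10,0],[0,0,0]]
    - [0.36,[0,0,0],[0,0,0]]
    - [0.36,[0,0,0],[0,0,0]]

```text
time_s: 2.85
tcp_pos: [451.3, -181.1, 397.8]
orientation: [[0.5, 0.866, -0.001], [0.866, -0.5, -0.0], [-0.0, -0.001, -1.0]]
wrist_force: [1.2, 0.3, 0.6]
finger_gap: 30.4
```

```bash
python3 - <<'E'
from h import *
o=env.get_obs();print(o["time_s"],o["tcp_pos"].round(1),o["orientation"].round(3),o["qpos"].round(2),o["finger_gap"],o["wrist_force"])
M=T("wrist"); im,d=env.get_image("wrist"); cv2.imwrite("pics/w1.png",im); np.save("w1.npy",d); np.save("w1M.npy",M)
for n in("mill","mat","corral","oil"):
    for r in env.tip_of("wrist",n): print(n,np.round(r["location"],1),round(r["conf"],2),onplane("wrist",r["location"],0,M).round(1))
E
```

```text
2.85 [ 451.3 -181.1  397.8] [[ 0.5    0.866 -0.001]
 [ 0.866 -0.5   -0.   ]
 [-0.    -0.001 -1.   ]] [-0.61 -0.24  1.63 -0.    1.75 -0.09] 30.440314062384726 [1.17011687 0.31591517 0.61769752]
mill [330.9  94.1] 0.68 [ 519.  -109.4    0. ]
mill [410.3 114.3] 0.64 [ 620.2 -206.3    0. ]
mill [263.7 120. ] 0.59 [398.1 -88.8   0. ]
oil [406.1   5.4] 0.61 [690.5 -50.9   0. ]
```

View pics/w1.png

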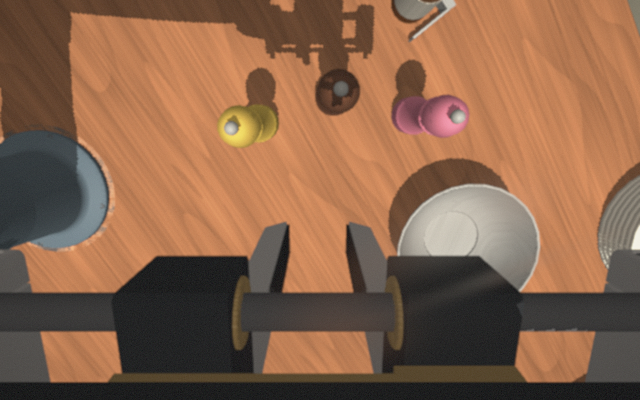

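send_rows:
  increments:
    - [0.36,[17,0,0],[0,0,2]]
    - [0.36,[17,0,0],[0,0,2]]
    - [0.36,[0,0,0],[7.2,-3.5,0]]
    - [0.36,[0,0,0],[7.2,-3.5,0]]
    - [0.36,[0,0,0],[7.2,-3.5,0]]

```text
time_s: 3.6
tcp_pos: [485.7, -181.3, 399.3]
orientation: [[0.4, 0.898, 0.182], [0.819, -0.439, 0.369], [0.411, 0.002, -0.911]]
wrist_force: [-0.4, 0.1, -0.1]
finger_gap: 30.3
```

send_rows:
  increments:
    - [0.36,[0,0,0],[7.2,-3.5,0]]
    - [0.36,[0,0,0],[7.2,-3.5,0]]
    - [0.36,[0,0,0],[0,0,0]]
    - [0.36,[0,0,0],[0,0,0]]
    - [0.36,[0,0,0],[0,0,0]]

```text
time_s: 4.1
tcp_pos: [485.8, -180.8, 399.2]
orientation: [[0.336, 0.899, 0.281], [0.69, -0.438, 0.576], [0.641, 0.001, -0.767]]
wrist_force: [0.4, 0.6, 0.7]
finger_gap: 30.3
```

```bash
python3 - <<'E'
from h import *
o=env.get_obs();print(o["time_s"],o["tcp_pos"].round(1),o["orientation"].round(3),o["qpos"].round(2),o["finger_gap"],o["wrist_force"])
M=T("wrist"); im,d=env.get_image("wrist"); cv2.imwrite("pics/w2.png",im); np.save("w2.npy",d); np.save("w2M.npy",M)
for n in("mill","mat","corral","oil"):
    for r in env.tip_of("wrist",n): print(n,np.round(r["location"],1),round(r["conf"],2),onplane("wrist",r["location"],0,M).round(1))
P=cloud("wrist",d,M);hsv=cv2.cvtColor(im,cv2.COLOR_BGR2HSV)
m=(hsv[...,0]>50)&(hsv[...,0]<75)&(hsv[...,1]>150)&(abs(P[...,2])<10)&(abs(P[...,1])<150)
m=m.astype(np.uint8)
if m.sum()>20:
    q=P[m>0]; print("mat",m.sum(),q.mean(0).round(1),cv2.minAreaRect(q[:,:2].astype(np.float32)))
E
```

```text
4.1 [ 485.8 -180.8  399.2] [[ 0.336  0.899  0.281]
 [ 0.69  -0.438  0.576]
 [ 0.641  0.001 -0.767]] [-0.95 -0.11  1.65  0.64  1.91 -0.38] 30.276069176220858 [0.43987919 0.61524578 0.72753264]
mill [318.6 269.7] 0.92 [ 519.2 -118.1    0. ]
mat [355.4 168.1] 0.58 [677.5  35.9   0. ]
corral [290.9  52.7] 0.64 [694.1 392.8   0. ]
oil [386.2 199.1] 0.62 [697.4 -51.4   0. ]
```

View pics/w2.png

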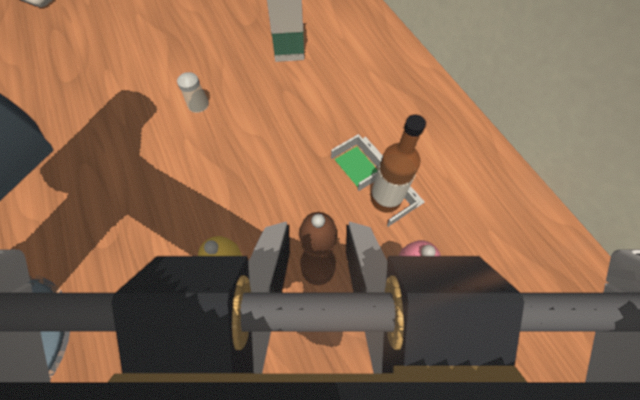

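The mill sits centred between the fingers at (318,250) in the picture, with yellow behind the left finger, pink behind the right, and the mat at (355,165). I'll descend behind the mill.

send_rows:
  increments:
    - [0.36,[0,0,-40],[0,0,0]]
    - [0.36,[0,0,-40],[0,0,0]]
    - [0.36,[0,0,-40],[0,0,0]]
    - [0.36,[0,0,-40],[0,0,0]]
    - [0.36,[0,0,-40],[0,0,0]]

```text
time_s: 4.85
tcp_pos: [485.7, -180.7, 196.8]
orientation: [[0.336, 0.899, 0.281], [0.689, -0.438, 0.578], [0.642, -0.001, -0.766]]
wrist_force: [-0.4, 0.1, 0.6]
finger_gap: 30.0
```

```bash
python3 - <<'E'
from h import *
o=env.get_obs();print(o["time_s"],o["tcp_pos"].round(1),o["qpos"].round(2),o["wrist_force"].round(1))
a,d=env.get_image("scene");b,d2=env.get_image("top")
np.save("s3.npy",d);np.save("t3.npy",d2);cv2.imwrite("pics/s3f.png",a);cv2.imwrite("pics/t3f.png",b)
cv2.imwrite("pics/s3.png",np.hstack([cv2.resize(x,(400,400)) for x in (a[60:300,150:390],b[90:330,240:480])]))
E
```

```text
4.85 [ 485.7 -180.7  196.8] [-0.95  0.03  1.88  0.6   1.6  -0.6 ] [-0.4  0.1  0.6]
```

View pics/s3.png

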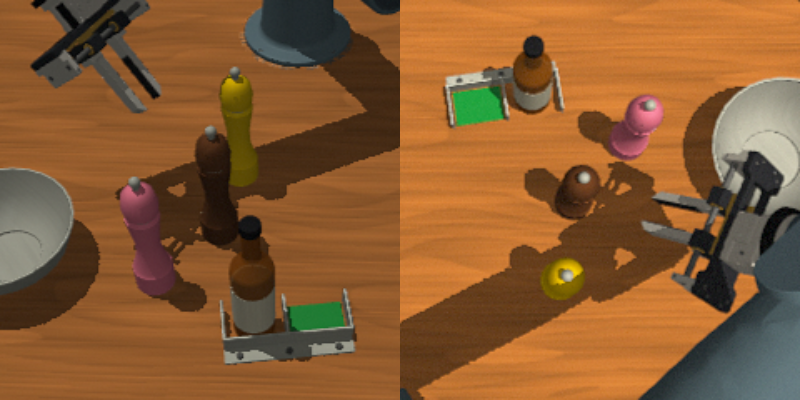

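send_rows:
  increments:
    - [0.36,[0,0,-40],[0,0,0]]
    - [0.36,[0,0,-40],[0,0,0]]
    - [0.36,[0,0,-40],[0,0,0]]
    - [0.36,[0,0,-40],[0,0,0]]
    - [0.36,[0,0,-24],[0,0,0]]

```text
time_s: 5.45
tcp_pos: [486.1, -181.3, 13.6]
orientation: [[0.337, 0.899, 0.281], [0.688, -0.439, 0.579], [0.643, -0.001, -0.766]]
wrist_force: [-0.6, 0.2, 0.8]
finger_gap: 29.9
```

```bash
python3 - <<'E'
from h import *
o=env.get_obs();print(o["time_s"],o["tcp_pos"].round(1),o["qpos"].round(2),o["wrist_force"].round(1))
a,d=env.get_image("scene");b,d2=env.get_image("top")
np.save("s4.npy",d);np.save("t4.npy",d2);cv2.imwrite("pics/s4f.png",a);cv2.imwrite("pics/t4f.png",b)
cv2.imwrite("pics/s4.png",np.hstack([cv2.resize(x,(400,400)) for x in (a[60:300,150:390],b[90:330,240:480])]))
M=T("wrist"); im,dw=env.get_image("wrist"); cv2.imwrite("pics/w4.png",im)
print(o["orientation"].round(3))
# gripper points near yellow / pink: scene+top cloud
# mat contours
for c,img,dd in (("top",b,d2),("scene",a,d)):
    hsv=cv2.cvtColor(img,cv2.COLOR_BGR2HSV); P=cloud(c,dd)
    m=((hsv[...,0]>50)&(hsv[...,0]<75)&(hsv[...,1]>150)&(abs(P[...,1])<150)).astype(np.uint8)
    cn=max(cv2.findContours(m,0,2)[0],key=cv2.contourArea)
    r=cv2.boxPoints(cv2.minAreaRect(np.array([onplane(c,p[0],0)[:2] for p in cn],np.float32)));print(c,r.round(1).tolist(),r.mean(0).round(1))
E
```

```text
5.45 [ 486.1 -181.3   13.6] [-0.95  0.32  1.94  0.62  1.32 -0.8 ] [-0.6  0.2  0.8]
[[ 0.337  0.899  0.281]
 [ 0.688 -0.439  0.579]
 [ 0.643 -0.001 -0.766]]
top [[650.0, 75.30000305175781], [660.5999755859375, -1.2999999523162842], [715.9000244140625, 6.300000190734863], [705.2999877929688, 82.9000015258789]] [682.9  40.8]
scene [[645.9000244140625, 73.5], [657.7000122070312, -3.700000047683716], [698.4000244140625, 2.5], [686.7000122070312, 79.69999694824219]] [672.2  38. ]
```

View pics/s4.png

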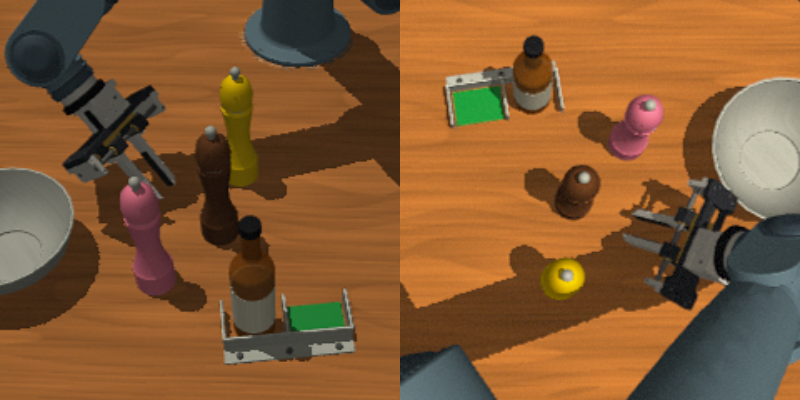

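View pics/w4.png

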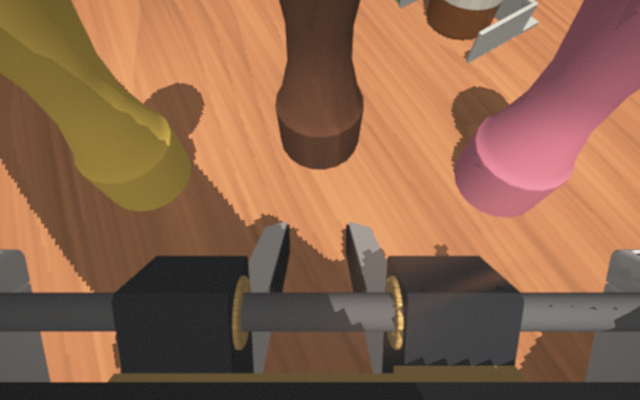

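```bash
python3 - <<'E'
from h import *
P=cloud("top",np.load("t4.npy"))
for y in range(215,340,15):
    print(y,[ (x,P[y,x].round(0).astype(int).tolist()) for x in range(360,480,20) if P[y,x,2]>60])
P=cloud("scene",np.load("s4.npy")) # scene sees low front parts
print("scene")
for y in range(60,140,10):
    print(y,[ (x,P[y,x].round(0).astype(int).tolist()) for x in range(150,240,12) if P[y,x,2]>60])
E
```

```text
215 [(440, [489, -334, 127])]
230 [(420, [449, -274, 168]), (440, [445, -307, 209]), (460, [437, -321, 289])]
245 [(400, [417, -231, 148]), (420, [415, -270, 177]), (440, [405, -268, 329]), (460, [404, -300, 341])]
260 [(400, [383, -226, 166]), (440, [377, -259, 351]), (460, [377, -289, 368])]
275 [(440, [352, -236, 424]), (460, [352, -272, 411])]
290 [(420, [331, -192, 464]), (440, [331, -222, 465]), (460, [329, -259, 443])]
305 [(400, [311, -157, 485]), (420, [312, -181, 504]), (440, [311, -212, 495]), (460, [309, -250, 466])]
320 [(400, [296, -147, 532]), (420, [296, -173, 533]), (440, [294, -203, 520]), (460, [289, -243, 482])]
335 [(380, [281, -116, 555]), (400, [282, -140, 562]), (420, [281, -166, 557]), (440, [277, -197, 537]), (460, [269, -240, 485])]
scene
60 [(174, [409, -343, 346]), (186, [405, -318, 344]), (198, [399, -292, 340]), (210, [398, -265, 340])]
70 [(174, [420, -345, 328]), (186, [418, -319, 327]), (198, [412, -294, 323]), (210, [409, -267, 321])]
80 [(162, [438, -372, 314]), (174, [434, -346, 311]), (186, [430, -320, 309]), (198, [426, -294, 306])]
90 [(162, [450, -374, 296]), (174, [447, -348, 294]), (186, [438, -324, 287])]
100 [(162, [463, -376, 278]), (174, [460, -349, 276]), (186, [449, -326, 267]), (198, [417, -310, 242])]
110 [(174, [463, -355, 249]), (186, [444, -335, 234]), (198, [438, -308, 229]), (210, [417, -286, 212])]
120 [(186, [441, -343, 200]), (198, [451, -309, 210]), (210, [427, -289, 189]), (222, [409, -264, 174]), (234, [392, -238, 160])]
130 [(198, [437, -322, 165]), (210, [453, -286, 180]), (222, [433, -262, 163]), (234, [424, -234, 155])]
```

send_rows:
  increments:
    - [0.36,[4.4,9,0],[0,0,0]]
    - [0.36,[4.4,9,0],[0,0,0]]
    - [0.36,[4.4,9,0],[0,0,0]]
    - [0.36,[0,0,0],[0,0,0]]
    - [0.36,[0,0,0],[0,0,0]]

```text
time_s: 6.1
tcp_pos: [499.0, -153.7, 14.4]
orientation: [[0.336, 0.899, 0.281], [0.688, -0.438, 0.578], [0.643, -0.001, -0.766]]
wrist_force: [0.1, -0.1, -1.0]
finger_gap: 30.1
```

```bash
cat > w.py <<'E'
import sys
from h import *
n=sys.argv[1]
o=env.get_obs();print(o["time_s"],o["tcp_pos"].round(1),o["wrist_force"].round(1))
b,d2=env.get_image("top");im,dw=env.get_image("wrist");a,_=env.get_image("scene")
cv2.imwrite(f"pics/{n}.png",np.hstack([cv2.resize(a[60:300,180:372],(240,300)),cv2.resize(b[90:330,240:432],(240,300)),cv2.resize(im[0:330,140:500],(320,300))]))
P=cloud("wrist",dw); hsv=cv2.cvtColor(im,cv2.COLOR_BGR2HSV)
# foot of dark mill: fit circle r=30 to points z 8..36 darker colour, near tool
tool=o["tcp_pos"]; d=o["orientation"][:,0]*[1,1,0]; d/=np.linalg.norm(d); j=np.array([d[1],-d[0],0])
rel=P-tool; al=rel@d; la=rel@j
m=(dw>0)&(al>-2)&(al<50)&(abs(la)<45)&(P[...,2]>8)&(P[...,2]<38)&(im[...,0]<70)&(np.arange(400)[:,None]<230)
q=P[m]
if m.sum()>50:
    from scipy.optimize import least_squares
    s=least_squares(lambda c:np.hypot(q[:,0]-c[0],q[:,1]-c[1])-30,(tool+35*d)[:2],loss="soft_l1")
    c=s.x; print("n",m.sum(),"mill",c.round(1),"resid",np.abs(s.fun).mean().round(2),"rel along/lat(right+)",((c-tool[:2])@d[:2]).round(1),((c-tool[:2])@j[:2]).round(1))
E
python3 w.py a5
```

```text
6.1 [ 499.  -153.7   14.4] [ 0.1 -0.1 -1. ]
n 1659 mill [ 518.8 -115.1] resid 0.22 rel along/lat(right+) 43.4 0.8
```

View pics/a5.png

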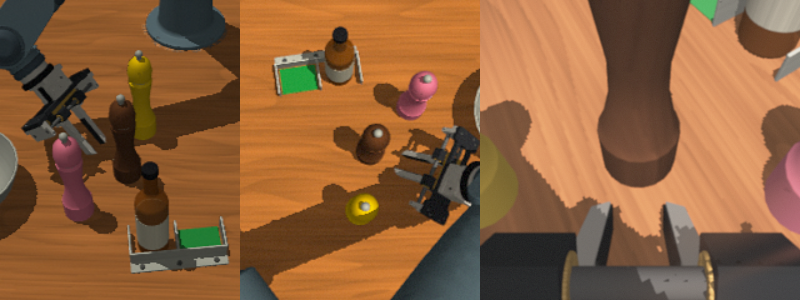

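send_rows:
  increments:
    - [0.36,[2.2,4.5,-2],[0,0,0]]
    - [0.36,[2.2,4.5,0],[0,0,0]]
    - [0.36,[1.3,2.7,0],[0,0,0]]
    - [0.36,[1.3,2.7,0],[0,0,0]]
    - [0.36,[1.3,2.7,0],[0,0,0]]

```text
time_s: 6.75
tcp_pos: [507.2, -136.7, 12.0]
orientation: [[0.337, 0.899, 0.281], [0.688, -0.439, 0.578], [0.643, -0.002, -0.766]]
wrist_force: [0.1, -0.6, -0.1]
finger_gap: 29.8
```

send_rows:
  increments:
    - [0.36,[1.8,3.6,0],[0,0,0]]
    - [0.36,[1.8,3.6,0],[0,0,0]]
    - [0.36,[1.8,3.6,0],[0,0,0]]
    - [0.36,[1.8,3.6,0],[0,0,0]]
    - [0.36,[1.8,3.6,0],[0,0,0]]

```text
time_s: 7.25
tcp_pos: [516.2, -118.7, 12.0]
orientation: [[0.337, 0.899, 0.281], [0.688, -0.439, 0.578], [0.643, -0.002, -0.766]]
wrist_force: [-0.2, 0.2, 0.2]
finger_gap: 29.9
```

```bash
python3 w.py a6
```

```text
7.25 [ 516.2 -118.7   12. ] [-0.2  0.2  0.2]
```

View pics/a6.png

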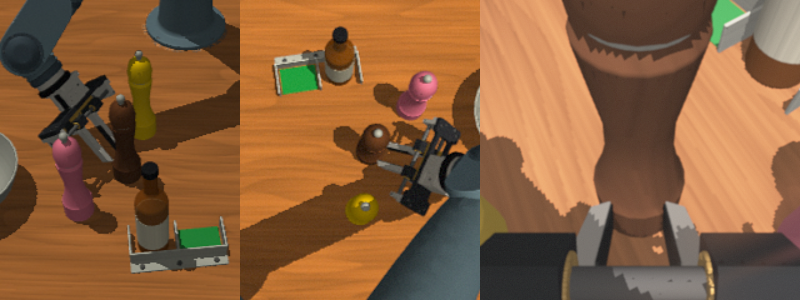

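```bash
sed -i 's/&(np.arange(400)\[:,None\]<230)/\&(hsv[...,1]>90)\&(hsv[...,0]<20)\&(np.arange(400)[:,None]<285)/' w.py; python3 w.py a7
```

```text
7.4 [ 516.1 -118.7   12. ] [-1.   0.9  0.1]
```

```bash
python3 - <<'E'
from h import *
im,dw=env.get_image("wrist"); cv2.imwrite("pics/w8.png",im); P=cloud("wrist",dw)
hsv=cv2.cvtColor(im,cv2.COLOR_BGR2HSV)
for v in range(60,270,15): print(v,P[v,318].round(0),im[v,318],hsv[v,318], dw[v,318].round(0))
E
```

```text
60 [ 510. -134.  155.] [43 56 80] [ 11 118  80] 93.0
75 [ 508. -136.  153.] [ 68  90 136] [ 10 128 136] 94.0
90 [ 508. -137.  148.] [44 56 82] [  9 118  82] 97.0
105 [ 509. -136.  141.] [48 59 83] [  9 108  83] 105.0
120 [ 509. -135.  133.] [44 57 83] [ 10 120  83] 112.0
135 [ 510. -133.  122.] [41 56 84] [ 10 131  84] 123.0
150 [ 510. -132.  111.] [48 63 89] [ 11 117  89] 133.0
165 [ 511. -131.   97.] [44 60 90] [ 10 130  90] 146.0
180 [ 511. -131.   86.] [ 54  71 102] [ 11 120 102] 156.0
195 [ 510. -133.   74.] [ 57  77 114] [ 11 127 114] 166.0
210 [ 509. -134.   61.] [ 56  77 116] [ 11 132 116] 177.0
225 [ 508. -137.   50.] [ 63  83 123] [ 10 124 123] 185.0
240 [ 506. -142.   40.] [50 68 98] [ 11 125  98] 192.0
255 [ 506. -142.   12.] [48 63 94] [ 10 125  94] 217.0
```

View pics/w8.png

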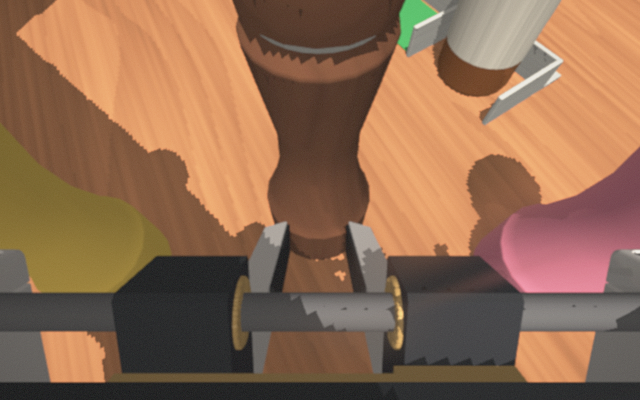

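```bash
python3 - <<'E'
from h import *
o=env.get_obs(); t=o["tcp_pos"]; R=o["orientation"]; print(t,o["finger_gap"])
out=[]
for c in("scene","top"):
    im,_=env.get_image(c); u,v=proj(c,t); print(c,u,v)
    x0,y0=int(u)-40,int(v)-50; s=5
    z=cv2.resize(im[y0:y0+100,x0:x0+80],None,fx=s,fy=s,interpolation=cv2.INTER_CUBIC)
    for k,col in ((0,(0,0,255)),(15,(255,255,0)),(-15,(255,255,0)),(27,(0,255,0)),(-27,(0,255,0))):
        a=proj(c,t+R[:,1]*k); cv2.circle(z,(int((a[0]-x0+.5)*s),int((a[1]-y0+.5)*s)),3,col,-1)
        b=proj(c,t+R[:,1]*k-R[:,2]*90); cv2.circle(z,(int((b[0]-x0+.5)*s),int((b[1]-y0+.5)*s)),3,col,1)
    out.append(z)
cv2.imwrite("pics/z9.png",np.hstack(out))
im,_=env.get_image("wrist"); print(proj("wrist",t), proj("wrist",t+R[:,1]*21),proj("wrist",t-R[:,1]*21))
E
```

```text
[ 516.06067518 -119.15928705   11.96054714] 30.192733228771456
scene 279.919322053923 195.1217560644698
top 346.0006616222526 211.48385422521466
(np.float64(317.2415507753399), np.float64(218.11399891084625)) (np.float64(349.57153325347997), np.float64(218.09923439615903)) (np.float64(284.9113332500545), np.float64(218.12876353287518))
```

View pics/z9.png

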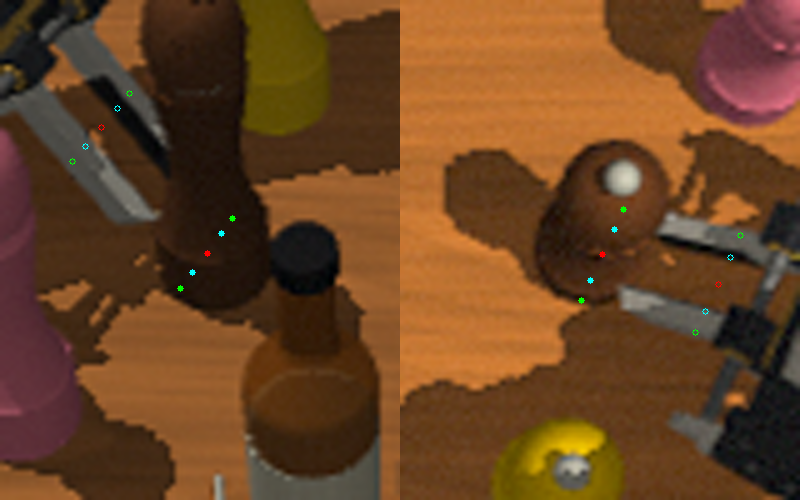

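```bash
python3 - <<'E'
from h import *
print(env.pinch_z)
im,dw=env.get_image("wrist"); f,cx,cy,cal=K("wrist"); M=np.array(cal["T_tool_cam"])
P=cloud("wrist",dw,M)
for v in (222,226,230,240,250,258):
    print(v,[(u,P[v,u].round(0).astype(int).tolist()) for u in (262,270,280,286,350,356,366,374)])
for c in("scene","top"):
    im,d=env.get_image(c); P=cloud(c,d); o=env.get_obs(); R=o["orientation"]; L=(P-o["tcp_pos"])@R
    hsv=cv2.cvtColor(im,cv2.COLOR_BGR2HSV)
    m=(d>0)&(abs(L[...,0])<20)&(abs(L[...,1])<40)&(L[...,2]>-90)&(L[...,2]<5)&(hsv[...,1]<60)
    print(c,m.sum(),L[m].min(0).round(),L[m].max(0).round(),np.percentile(L[m],[5,50,95],axis=0).round())
E
```

```text
18.8
222 [(262, [-6, -38, 10]), (270, [-5, -32, 9]), (280, [8, -20, -34]), (286, [10, -17, -40]), (350, [10, 18, -40]), (356, [8, 21, -35]), (366, [-5, 33, 9]), (374, [-6, 39, 10])]
226 [(262, [-8, -37, 7]), (270, [10, -24, -48]), (280, [10, -19, -48]), (286, [9, -16, -44]), (350, [10, 17, -47]), (356, [10, 20, -47]), (366, [10, 25, -46]), (374, [-8, 38, 8])]
230 [(262, [-10, -37, 4]), (270, [10, -23, -53]), (280, [11, -18, -55]), (286, [9, -16, -49]), (350, [9, 17, -50]), (356, [11, 19, -55]), (366, [10, 24, -53]), (374, [-10, 38, 4])]
240 [(262, [10, -25, -67]), (270, [10, -22, -66]), (280, [10, -17, -68]), (286, [7, -15, -59]), (350, [9, 15, -64]), (356, [10, 18, -68]), (366, [10, 22, -68]), (374, [10, 26, -67])]
250 [(262, [10, -23, -80]), (270, [10, -20, -79]), (280, [9, -16, -76]), (286, [3, -15, -61]), (350, [5, 15, -67]), (356, [9, 17, -76]), (366, [10, 21, -79]), (374, [10, 24, -80])]
258 [(262, [10, -22, -87]), (270, [10, -19, -88]), (280, [8, -15, -84]), (286, [-1, -15, -62]), (350, [2, 15, -69]), (356, [8, 16, -84]), (366, [10, 20, -88]), (374, [10, 23, -87])]
scene 184 [-10. -27. -90.] [ 13.  29. -41.] [[ -6. -22. -88.]
 [  7.  21. -71.]
 [ 11.  27. -47.]]
top 125 [-19. -28. -89.] [13. 26. -7.] [[  3. -27. -88.]
 [ 10. -17. -69.]
 [ 13.  25. -47.]]
```

All three cameras agree that the real finger ends lie about 40 mm short of the reported TCP, at tool z ≈ -40. The tips are therefore hovering at about 43 mm, just above the foot, and the mill hasn't moved. I'll back off, lower, and use the true tip from here on.

send_rows:
  increments:
    - [0.36,[-4.4,-9,0],[0,0,0]]
    - [0.36,[-4.4,-9,0],[0,0,0]]
    - [0.36,[-2.2,-4.5,-6],[0,0,0]]
    - [0.36,[0,0,-10],[0,0,0]]
    - [0.36,[0,0,-5],[0,0,0]]

```text
time_s: 8.4
tcp_pos: [504.4, -141.2, -10.3]
orientation: [[0.338, 0.898, 0.281], [0.687, -0.439, 0.579], [0.644, -0.003, -0.765]]
wrist_force: [-0.0, -0.1, 0.6]
finger_gap: 29.9
```

```bash
cat > t.py <<'E'
from h import *
o=env.get_obs(); R=o["orientation"]; print(o["time_s"],o["tcp_pos"].round(1),o["wrist_force"].round(1))
for c in("wrist","scene","top"):
    im,d=env.get_image(c); P=cloud(c,d); L=(P-o["tcp_pos"])@R
    hsv=cv2.cvtColor(im,cv2.COLOR_BGR2HSV)
    m=(d>0)&(L[...,0]>2)&(L[...,0]<15)&(abs(L[...,1])<32)&(abs(L[...,1])>12)&(L[...,2]>-90)&(L[...,2]<5)&(hsv[...,1]<70)
    if m.sum()>10:
        q=L[m]; k=np.argsort(q[:,2])[-12:]; print(c,m.sum(),"tool z of tip",q[k,2].round(0),"world z min",P[m][:,2].min().round(1))
E
python3 t.py; python3 w.py a10
```

```text
8.4 [ 504.4 -141.2  -10.3] [-0.  -0.1  0.6]
wrist 2235 tool z of tip [-41. -41. -41. -41. -41. -41. -40. -40. -39. -39. -39. -39.] world z min 25.0
scene 170 tool z of tip [-46. -45. -45. -44. -43. -43. -43. -43. -42. -42. -41. -40.] world z min 25.8
top 132 tool z of tip [-44. -44. -44. -44. -44. -43. -42. -41. -41. -40. -39. -37.] world z min 22.9
8.55 [ 504.6 -140.7   -9.8] [ 0.4 -0.4 -0.2]
n 2044 mill [ 519.2 -115.1] resid 0.22 rel along/lat(right+) 29.5 1.7
```

View pics/a10.png

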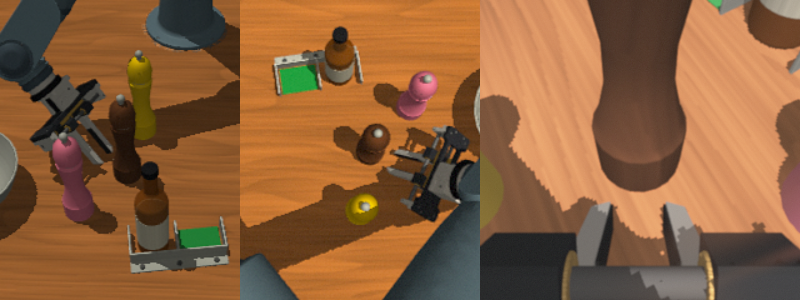

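send_rows:
  increments:
    - [0.36,[5.7,8.3,-6],[0,0,0]]
    - [0.36,[2.6,5.4,0],[0,0,0]]
    - [0.36,[2.2,4.5,0],[0,0,0]]
    - [0.36,[2.2,4.5,0],[0,0,0]]
    - [0.36,[2.2,4.5,0],[0,0,0]]

```text
time_s: 9.2
tcp_pos: [520.2, -114.1, -15.1]
orientation: [[0.337, 0.899, 0.281], [0.688, -0.439, 0.578], [0.643, -0.001, -0.766]]
wrist_force: [-1.0, -2.1, -0.3]
finger_gap: 29.9
```

send_rows:
  increments:
    - [0.36,[2.2,4.5,0],[0,0,0]]
    - [0.36,[2.2,4.5,0],[0,0,0]]
    - [0.36,[2.2,4.5,0],[0,0,0]]
    - [0.36,[0,0,0],[0,0,0]]

```text
time_s: 9.6
tcp_pos: [526.7, -100.1, -14.9]
orientation: [[0.337, 0.899, 0.281], [0.687, -0.438, 0.579], [0.644, -0.002, -0.765]]
wrist_force: [0.1, 0.4, -0.6]
finger_gap: 30.3
```

```bash
python3 w.py a11
```

```text
9.6 [ 526.7 -100.1  -14.9] [ 0.1  0.4 -0.6]
```

View pics/a11.png

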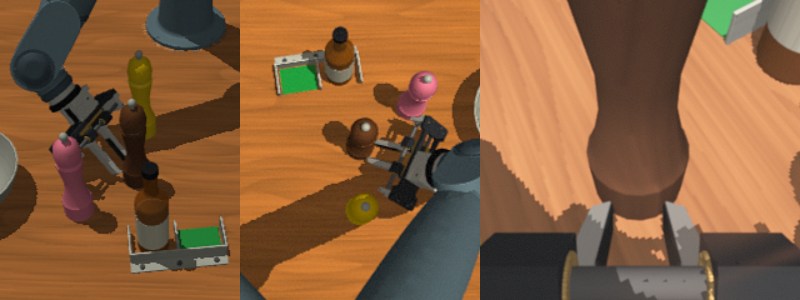

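```bash
sed -i 's/(al>-2)/(al>-30)/; s/(tool+35\*d)/(tool+5*d)/' w.py; python3 w.py a12
```

```text
9.75 [ 526.6 -100.6  -14.9] [-0.3 -0.2 -0.7]
n 1795 mill [530.1 -93.8] resid 0.29 rel along/lat(right+) 7.6 0.1
```

send_rows:
  increments:
    - [0.36,[1.8,3.6,0],[0,0,0]]
    - [0.36,[2.6,5.4,0],[0,0,0]]
    - [0.36,[2.6,5.4,0],[0,0,0]]
    - [0.36,[2.6,5.4,0],[0,0,0]]
    - [0.36,[2.6,5.4,0],[0,0,0]]

```text
time_s: 10.4
tcp_pos: [539.0, -75.0, -15.1]
orientation: [[0.337, 0.899, 0.281], [0.688, -0.439, 0.578], [0.643, -0.002, -0.766]]
wrist_force: [-1.3, -1.4, 0.7]
finger_gap: 30.0
```

send_rows:
  increments:
    - [0.36,[2.6,5.4,0],[0,0,0]]
    - [0.36,[2.6,5.4,0],[0,0,0]]
    - [0.36,[2.6,5.4,0],[0,0,0]]
    - [0.36,[2.6,5.4,0],[0,0,0]]
    - [0.36,[1.3,2.7,0],[0,0,0]]

```text
time_s: 10.9
tcp_pos: [550.6, -50.7, -15.1]
orientation: [[0.337, 0.899, 0.281], [0.688, -0.439, 0.579], [0.643, -0.002, -0.766]]
wrist_force: [-0.4, -2.8, 0.3]
finger_gap: 30.2
```

```bash
python3 w.py a13
```

```text
10.9 [550.6 -50.7 -15.1] [-0.4 -2.8  0.3]
n 1767 mill [553.7 -44.6] resid 0.27 rel along/lat(right+) 6.8 0.2
```

View pics/a13.png

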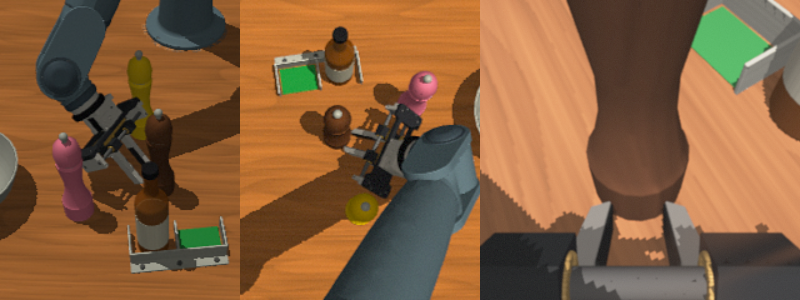

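send_rows:
  increments:
    - [0.36,[1.8,3.6,0],[0,0,0]]
    - [0.36,[2.6,5.4,0],[0,0,0]]
    - [0.36,[2.6,5.4,0],[0,0,0]]
    - [0.36,[2.6,5.4,0],[0,0,0]]
    - [0.36,[2.6,5.4,0],[0,0,0]]

```text
time_s: 11.55
tcp_pos: [562.8, -25.5, -15.1]
orientation: [[0.337, 0.899, 0.281], [0.688, -0.439, 0.578], [0.643, -0.002, -0.766]]
wrist_force: [-0.9, -2.8, 0.2]
finger_gap: 30.0
```

send_rows:
  increments:
    - [0.36,[2.6,5.4,0],[0,0,0]]
    - [0.36,[2.2,4.5,0],[0,0,0]]

```text
time_s: 11.75
tcp_pos: [567.6, -15.6, -15.1]
orientation: [[0.337, 0.899, 0.281], [0.688, -0.439, 0.579], [0.643, -0.002, -0.766]]
wrist_force: [-1.7, -2.1, 0.4]
finger_gap: 29.9
```

```bash
python3 w.py a14
```

```text
11.75 [567.6 -15.6 -15.1] [-1.7 -2.1  0.4]
n 1753 mill [570.7  -9.3] resid 0.26 rel along/lat(right+) 7.0 0.1
```

View pics/a14.png

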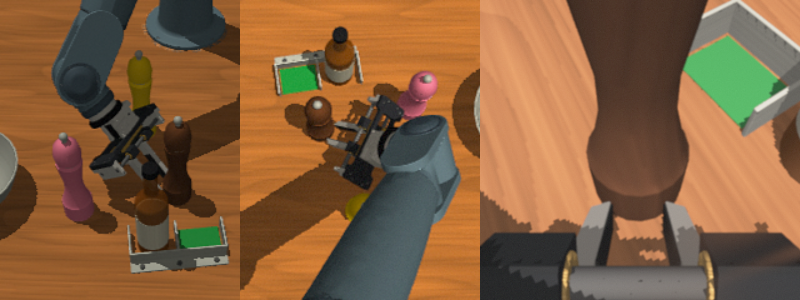

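```bash
python3 - <<'E'
from h import *
o=env.get_obs(); im,d=env.get_image("wrist"); P=cloud("wrist",d); cv2.imwrite("pics/w15.png",im)
hsv=cv2.cvtColor(im,cv2.COLOR_BGR2HSV)
m=((hsv[...,0]>50)&(hsv[...,0]<75)&(hsv[...,1]>140)&(abs(P[...,2])<10)).astype(np.uint8)
cn=max(cv2.findContours(m,0,2)[0],key=cv2.contourArea)
print([ (p[0].tolist(),onplane("wrist",p[0],0).round(0)[:2].tolist()) for p in cv2.approxPolyDP(cn,4,True)])
th=np.radians(7.7); 
g=(hsv[...,1]<50)&(P[...,2]>4)&(P[...,2]<34)&(P[...,0]>630)&(P[...,0]<740)&(d>0)
Q=P[g]; h=np.array([682,40]); a=(Q[:,:2]-h)@[np.cos(th),np.sin(th)]; b=(Q[:,:2]-h)@[-np.sin(th),np.cos(th)]
print(g.sum()); print("a",np.histogram(a,np.arange(-60,60,4))); print("b",np.histogram(b,np.arange(-70,70,4)))
for k,(lo,hi) in {"back":(22,45)}.items():
    s=(a>lo)&(a<hi)&(abs(b)<38)&(Q[:,2]>8)&(Q[:,2]<26); pf=np.polyfit(Q[s][:,1],Q[s][:,0],1); print(k,s.sum(),a[s].mean(),a[s].std(),"yaw",np.degrees(np.arctan(-pf[0])))
for lo,hi in((-56,-30),(30,56)):
    s=(b>lo)&(b<hi)&(a>-30)&(a<22)&(Q[:,2]>8)&(Q[:,2]<26)
    if s.sum()>5: pf=np.polyfit(Q[s][:,0],Q[s][:,1],1); print("side",s.sum(),np.percentile(b[s],[5,50,95]).round(1),"yaw",np.degrees(np.arctan(pf[0])),"a min",a[s].min())
E
```

```text
[([430, 134], [661.0, 1.0])]
9572
a (array([   0,    0,    0,    0,    0,    0,  295,  337,  223,  206,  219,
        207,  284,  330,  323,  340,  322,  337,  313,  301,  269,  245,
       4424,  597,    0,    0,    0,    0,    0]), array([-60, -56, -52, -48, -44, -40, -36, -32, -28, -24, -20, -16, -12,
        -8,  -4,   0,   4,   8,  12,  16,  20,  24,  28,  32,  36,  40,
        44,  48,  52,  56]))
b (array([   0,    0,    0,    0,   41, 1870,  106,  122,  190,  214,  222,
        214,  213,  206,  199,  207,  189,  194,  186,  186,  182,  174,
        180,  170,  171,  167,  161, 1360,  104,    0,    0,    0,    0,
          0]), array([-70, -66, -62, -58, -54, -50, -46, -42, -38, -34, -30, -26, -22,
       -18, -14, -10,  -6,  -2,   2,   6,  10,  14,  18,  22,  26,  30,
        34,  38,  42,  46,  50,  54,  58,  62,  66]))
back 2128 30.5456339478486 0.597374681882987 yaw 8.320962035309416
side 647 [-49.6 -49.2 -48.8] yaw 8.267966055455746 a min -29.98114747631712
side 623 [40.1 40.8 41.6] yaw 8.405213256176829 a min -12.068367860444635
```

View pics/w15.png

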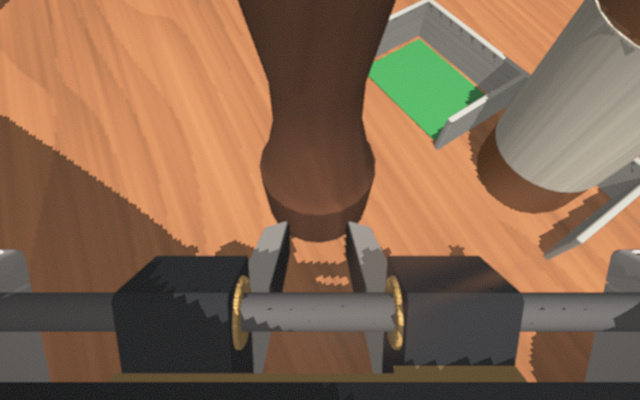

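send_rows:
  increments:
    - [0.36,[1.8,3.6,0],[0,0,0]]
    - [0.36,[2.6,5.4,0],[0,0,0]]
    - [0.36,[2.6,5.4,0],[0,0,0]]
    - [0.36,[2.6,5.4,0],[0,0,0]]
    - [0.36,[2.6,5.4,0],[0,0,0]]

```text
time_s: 12.45
tcp_pos: [579.8, 9.5, -15.0]
orientation: [[0.337, 0.899, 0.281], [0.688, -0.439, 0.578], [0.643, -0.002, -0.766]]
wrist_force: [-1.8, -2.8, 0.9]
finger_gap: 29.9
```

send_rows:
  increments:
    - [0.36,[2.2,4.5,0],[0,0,0]]
    - [0.36,[1.3,2.7,0],[0,0,0]]
    - [0.36,[0,0,0],[0,0,0]]

```text
time_s: 12.75
tcp_pos: [583.2, 16.8, -15.0]
orientation: [[0.337, 0.899, 0.281], [0.687, -0.438, 0.579], [0.643, -0.002, -0.765]]
wrist_force: [-0.4, -0.1, 0.0]
finger_gap: 29.6
```

send_rows:
  increments:
    - [0.36,[-2.2,-4.5,0],[0,0,0]]
    - [0.36,[-4.4,-9,0],[0,0,0]]
    - [0.36,[-4.4,-9,0],[0,0,0]]
    - [0.36,[-4.4,-9,0],[0,0,0]]
    - [0.36,[0,0,0],[0,0,0]]

```text
time_s: 13.25
tcp_pos: [567.6, -17.0, -15.0]
orientation: [[0.339, 0.898, 0.283], [0.687, -0.441, 0.578], [0.643, -0.001, -0.766]]
wrist_force: [-0.7, 0.1, -1.2]
finger_gap: 30.3
```

```bash
python3 w.py a16
```

```text
13.25 [567.6 -17.  -15. ] [-0.7  0.1 -1.2]
n 2443 mill [563.1 -25.3] resid 6.18 rel along/lat(right+) -9.5 -0.4
```

View pics/a16.png

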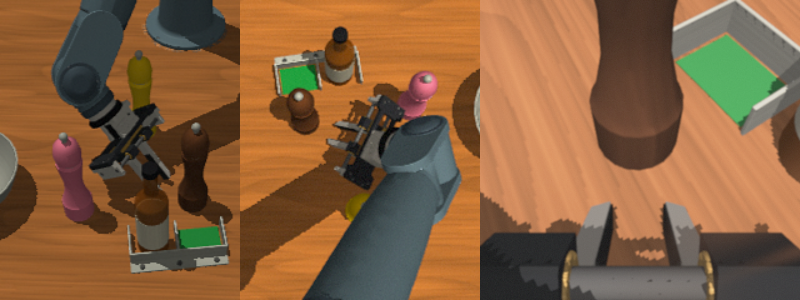

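send_rows:
  increments:
    - [0.36,[-2,-4,45],[0,0,0]]
    - [0.36,[0,0,45],[0,0,0]]
    - [0.36,[0,0,45],[0,0,0]]
    - [0.36,[0,0,45],[0,0,0]]
    - [0.36,[0,0,45],[0,0,0]]

```text
time_s: 13.9
tcp_pos: [565.4, -18.7, 211.8]
orientation: [[0.337, 0.899, 0.281], [0.688, -0.438, 0.579], [0.643, -0.002, -0.766]]
wrist_force: [0.8, -0.7, -0.0]
finger_gap: 29.9
```

send_rows:
  increments:
    - [0.36,[0,0,45],[-4.5,2.2,0]]
    - [0.36,[0,0,20],[-4.5,2.2,0]]
    - [0.36,[-10,10,0],[0,0,-8]]
    - [0.36,[-10,10,0],[0,0,-8]]
    - [0.36,[0,10,0],[0,0,-8]]

```text
time_s: 14.4
tcp_pos: [545.1, 11.3, 275.0]
orientation: [[0.667, 0.638, 0.385], [0.551, -0.77, 0.32], [0.501, -0.002, -0.866]]
wrist_force: [0.7, -0.8, 0.2]
finger_gap: 30.4
```

send_rows:
  increments:
    - [0.36,[0,0,0],[0,0,-8]]
    - [0.36,[0,0,0],[0,0,-8]]
    - [0.36,[0,0,0],[0,0,-8]]
    - [0.36,[0,0,0],[0,0,-7.7]]
    - [0.36,[0,0,0],[0,0,0]]

```text
time_s: 14.9
tcp_pos: [545.1, 12.9, 275.0]
orientation: [[0.856, 0.147, 0.495], [0.127, -0.989, 0.075], [0.5, -0.002, -0.866]]
wrist_force: [0.3, 0.3, 0.0]
finger_gap: 30.1
```

```bash
python3 w.py a17; python3 t.py
```

```text
14.9 [545.1  12.9 275. ] [0.3 0.3 0. ]
n 109 mill [532.5  10.8] resid 5.67 rel along/lat(right+) -12.8 0.2
15.05 [545.7  10.8 274.9] [-0.3 -0.4  0.2]
wrist 2171 tool z of tip [-42. -42. -42. -42. -41. -41. -41. -41. -41. -40. -40. -39.] world z min 313.7
scene 282 tool z of tip [-45. -45. -45. -44. -44. -44. -43. -43. -42. -42. -41. -40.] world z min 313.0
top 49 tool z of tip [-48. -48. -48. -46. -46. -45. -43. -43. -43. -42. -41. -40.] world z min 313.6
```

View pics/a17.png

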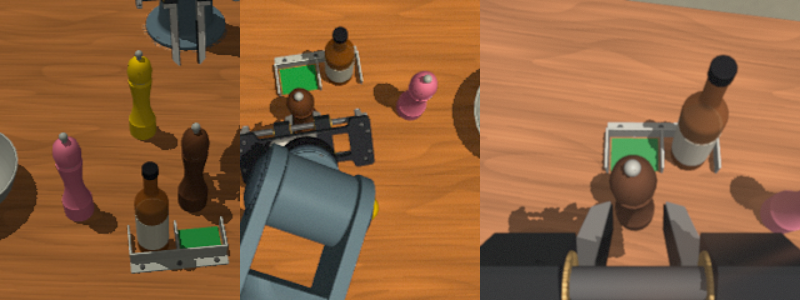

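```bash
python3 - <<'E'
from h import *
o=env.get_obs(); print(o["qpos"].round(2),o["tcp_pos"])
for c in("top","scene"):
    im,d=env.get_image(c); P=cloud(c,d); cv2.imwrite(f"pics/f18{c}.png",im)
    m=(P[...,2]>250)&(P[...,0]>200)&(d>0)
    Q=P[m]
    for x in range(260,520,20):
        s=abs(Q[:,0]-x)<10
        if s.sum()>5: q=Q[s]; i=q[:,1].argmin(); print(c,x,"ymin",q[i].round(0),"ymax",q[:,1].max().round(0),"z",q[:,2].min().round(0),q[:,2].max().round(0))
E
```

```text
[-0.33 -0.47  2.1   0.27  1.06  1.02] [545.8482328   10.09583783 274.74332534]
top 260 ymin [270. -39. 576.] ymax 81.0 z 558.0 612.0
top 280 ymin [288. -46. 578.] ymax 84.0 z 556.0 606.0
top 300 ymin [308. -52. 578.] ymax 84.0 z 508.0 609.0
top 320 ymin [328. -60. 576.] ymax 80.0 z 505.0 610.0
top 340 ymin [347. -66. 576.] ymax 74.0 z 505.0 609.0
top 360 ymin [369. -77. 556.] ymax 67.0 z 531.0 609.0
top 380 ymin [390. -79. 570.] ymax 61.0 z 529.0 609.0
top 400 ymin [405. -81. 555.] ymax 54.0 z 548.0 608.0
top 420 ymin [411. -76. 546.] ymax 82.0 z 413.0 607.0
top 440 ymin [447. -93. 415.] ymax 86.0 z 410.0 596.0
top 460 ymin [451. -91. 416.] ymax 89.0 z 394.0 518.0
top 480 ymin [471. -89. 427.] ymax 89.0 z 390.0 453.0
top 500 ymin [491. -87. 438.] ymax 82.0 z 342.0 448.0
scene 420 ymin [422. -46. 492.] ymax 65.0 z 399.0 497.0
scene 440 ymin [450. -94. 417.] ymax 76.0 z 382.0 507.0
scene 460 ymin [455. -86. 386.] ymax 84.0 z 383.0 509.0
scene 480 ymin [472. -90. 431.] ymax 86.0 z 366.0 463.0
scene 500 ymin [498. -87. 437.] ymax 81.0 z 327.0 447.0
```

View pics/f18scene.png

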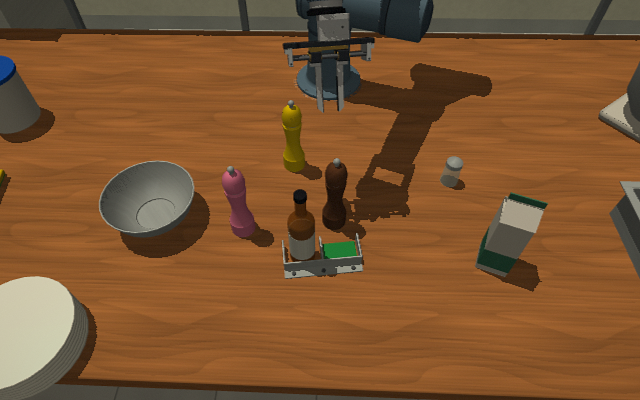

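View pics/f18top.png

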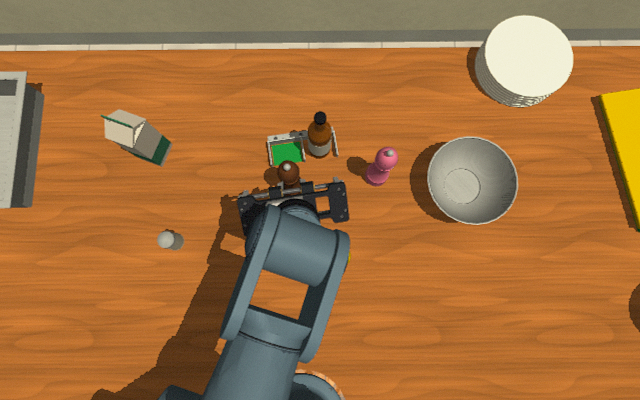

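send_rows:
  increments:
    - [0.36,[5,8,0],[0,0,-5.7]]
    - [0.36,[5,7,0],[0,0,-5.7]]
    - [0.36,[0,0,-40],[0,0,0]]
    - [0.36,[0,0,-40],[0,0,0]]
    - [0.36,[0,0,-40],[0,0,0]]

```text
time_s: 15.8
tcp_pos: [555.9, 25.6, 154.0]
orientation: [[0.864, -0.055, 0.5], [-0.048, -0.999, -0.026], [0.501, -0.001, -0.865]]
wrist_force: [0.2, 0.8, 0.1]
finger_gap: 30.3
```

send_rows:
  increments:
    - [0.36,[0,0,-40],[0,0,0]]
    - [0.36,[0,0,-20],[0,0,0]]
    - [0.36,[0,0,0],[0,0,0]]

```text
time_s: 16.1
tcp_pos: [552.8, 25.9, 90.4]
orientation: [[0.869, -0.055, 0.493], [-0.05, -0.998, -0.025], [0.493, -0.003, -0.87]]
wrist_force: [-0.3, -0.7, 0.2]
finger_gap: 29.9
```

```bash
python3 w.py a19; python3 - <<'E'
from h import *
o=env.get_obs(); print(o["qpos"].round(2),o["tcp_pos"])
for c in("top",):
    im,d=env.get_image(c); P=cloud(c,d); cv2.imwrite(f"pics/f19{c}.png",im)
    m=(P[...,2]>150)&(P[...,0]>200)&(P[...,1]>-60)&(d>0)
    Q=P[m]
    for x in range(260,520,20):
        s=abs(Q[:,0]-x)<10
        if s.sum()>5: q=Q[s]; i=q[:,1].argmin(); print(c,x,"ymin",q[i].round(0),"ymax",q[:,1].max().round(0),"z",q[:,2].min().round(0),q[:,2].max().round(0))
E
```

```text
16.1 [552.8  25.9  90.4] [-0.3 -0.7  0.2]
n 328 mill [533.5  27.9] resid 5.21 rel along/lat(right+) -19.4 -0.9
[-0.2  -0.24  2.26  0.13  0.6   1.34] [557.04138847  25.25277911  96.81327547]
top 260 ymin [268.   4. 424.] ymax 112.0 z 415.0 516.0
top 280 ymin [290.  -3. 443.] ymax 106.0 z 426.0 500.0
top 300 ymin [309.  -9. 442.] ymax 111.0 z 430.0 485.0
top 320 ymin [330. -13. 437.] ymax 105.0 z 358.0 470.0
top 340 ymin [349. -18. 426.] ymax 99.0 z 348.0 460.0
top 360 ymin [369. -27. 377.] ymax 95.0 z 348.0 453.0
top 380 ymin [389. -32. 382.] ymax 99.0 z 358.0 445.0
top 400 ymin [405. -32. 377.] ymax 101.0 z 371.0 435.0
top 420 ymin [416. -31. 389.] ymax 96.0 z 353.0 427.0
top 440 ymin [448. -57. 243.] ymax 119.0 z 232.0 417.0
top 460 ymin [470. -57. 253.] ymax 119.0 z 215.0 390.0
top 480 ymin [485. -59. 263.] ymax 119.0 z 205.0 320.0
top 500 ymin [491. -59. 262.] ymax 118.0 z 169.0 272.0
```

View pics/a19.png

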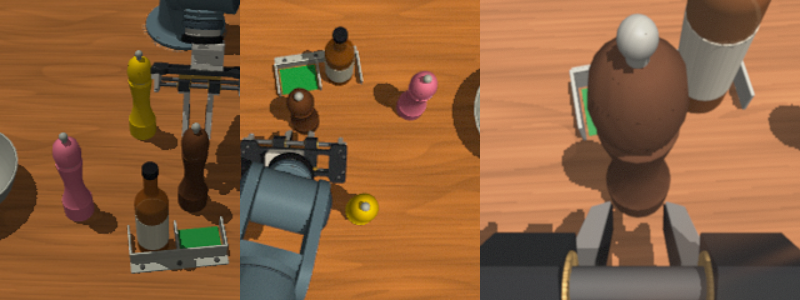

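View pics/f19top.png

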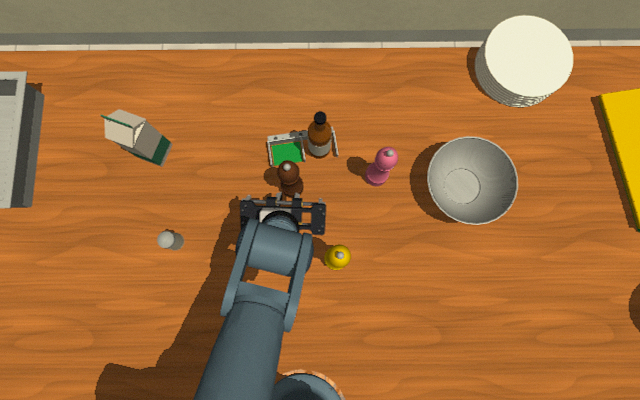

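send_rows:
  increments:
    - [0.36,[0,0,-25],[0,0,0]]
    - [0.36,[0,0,-25],[0,0,0]]
    - [0.36,[0,0,-25],[0,0,0]]
    - [0.36,[0,0,-25],[0,0,0]]
    - [0.36,[0,0,-10],[0,0,0]]

```text
time_s: 16.8
tcp_pos: [555.7, 25.7, -15.7]
orientation: [[0.865, -0.055, 0.499], [-0.049, -0.998, -0.026], [0.5, -0.002, -0.866]]
wrist_force: [0.3, -0.0, 0.8]
finger_gap: 30.0
```

```bash
python3 w.py a20; python3 t.py;  python3 -c "
from h import *
print(env.get_obs()['qpos'].round(2))"
```

```text
16.8 [555.7  25.7 -15.7] [ 0.3 -0.   0.8]
n 1328 mill [587.8  22.8] resid 1.5 rel along/lat(right+) 32.2 1.1
16.95 [556.7  25.6 -14. ] [ 0.9 -0.8 -0.5]
wrist 2215 tool z of tip [-42. -42. -42. -42. -42. -42. -41. -41. -41. -41. -40. -39.] world z min 25.5
scene 60 tool z of tip [-51. -51. -51. -49. -49. -48. -48. -48. -47. -46. -46. -45.] world z min 28.3
top 45 tool z of tip [-52. -52. -52. -52. -50. -49. -48. -47. -46. -45. -42. -41.] world z min 26.4
[-0.2   0.02  2.29  0.24  0.32  1.22]
```

View pics/a20.png

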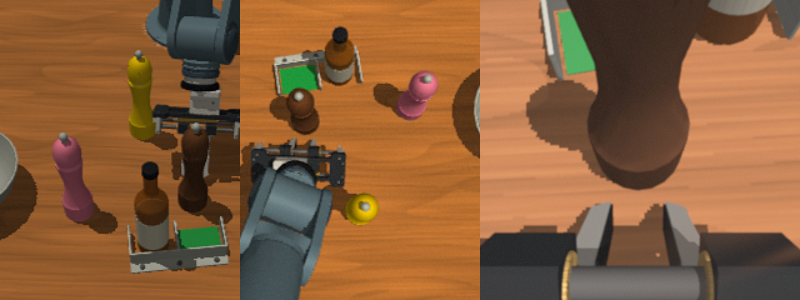

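send_rows:
  increments:
    - [0.36,[5,-0.2,-3],[0,0,0]]
    - [0.36,[5,-0.2,0],[0,0,0]]
    - [0.36,[4,0,0],[0,0,0]]
    - [0.36,[3,0.4,0],[0,0,0]]
    - [0.36,[4,0.6,0],[0,0,0]]

```text
time_s: 17.6
tcp_pos: [576.6, 26.3, -18.3]
orientation: [[0.865, -0.055, 0.499], [-0.048, -0.998, -0.026], [0.499, -0.002, -0.866]]
wrist_force: [-3.5, -1.0, 3.6]
finger_gap: 30.0
```

send_rows:
  increments:
    - [0.36,[5,0.7,0],[0,0,0]]
    - [0.36,[5,0.7,0],[0,0,0]]
    - [0.36,[5,0.7,0],[0,0,0]]
    - [0.36,[0,0,0],[0,0,0]]

```text
time_s: 18.0
tcp_pos: [592.4, 28.5, -18.0]
orientation: [[0.864, -0.055, 0.5], [-0.048, -0.998, -0.026], [0.5, -0.002, -0.866]]
wrist_force: [-0.9, -0.0, 0.5]
finger_gap: 29.9
```

```bash
sed -i 's/(al<50)/(al<(20 if o["orientation"][0,0]>0.7 else 50))/' w.py; python3 w.py a21
```

```text
18.0 [592.4  28.5 -18. ] [-0.9 -0.   0.5]
n 867 mill [606.1  26.8] resid 0.57 rel along/lat(right+) 13.8 1.0
```

View pics/a21.png

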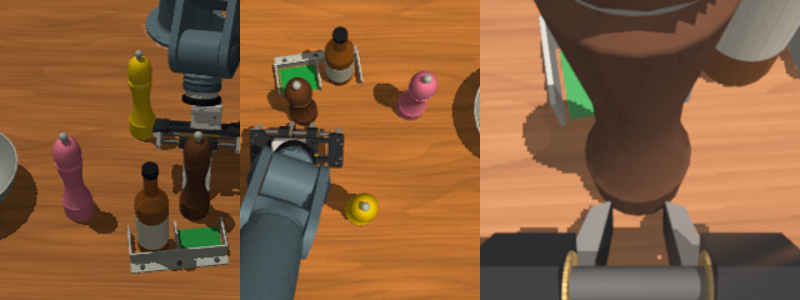

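send_rows:
  increments:
    - [0.36,[4,0.6,0],[0,0,0]]
    - [0.36,[5,0.7,0],[0,0,0]]
    - [0.36,[5,0.7,0],[0,0,0]]
    - [0.36,[5,0.8,0],[0,0,0]]
    - [0.36,[5,0.7,0],[0,0,0]]

```text
time_s: 18.65
tcp_pos: [616.1, 32.0, -18.2]
orientation: [[0.865, -0.055, 0.499], [-0.048, -0.998, -0.026], [0.5, -0.002, -0.866]]
wrist_force: [-1.9, -1.2, 0.9]
finger_gap: 29.7
```

send_rows:
  increments:
    - [0.36,[5,0.7,0],[0,0,0]]
    - [0.36,[5,0.7,0],[0,0,0]]
    - [0.36,[5,0.8,0],[0,0,0]]
    - [0.36,[5,0.7,0],[0,0,0]]
    - [0.36,[0,0,0],[0,0,0]]

```text
time_s: 19.15
tcp_pos: [636.7, 34.8, -17.7]
orientation: [[0.864, -0.055, 0.5], [-0.048, -0.998, -0.026], [0.501, -0.002, -0.865]]
wrist_force: [-1.1, -0.1, -1.2]
finger_gap: 30.0
```

```bash
python3 w.py a22
```

```text
19.15 [636.7  34.8 -17.7] [-1.1 -0.1 -1.2]
n 882 mill [650.3  33.1] resid 0.6 rel along/lat(right+) 13.7 0.9
```

View pics/a22.png

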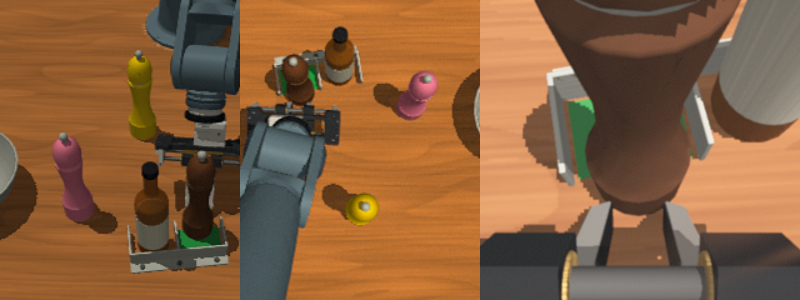

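send_rows:
  increments:
    - [0.36,[4,0.6,0],[0,0,0]]
    - [0.36,[5,0.7,0],[0,0,0]]
    - [0.36,[5,0.8,0],[0,0,0]]
    - [0.36,[5,0.7,0],[0,0,0]]
    - [0.36,[4,0.6,0],[0,0,0]]

```text
time_s: 19.8
tcp_pos: [659.2, 38.3, -18.1]
orientation: [[0.865, -0.055, 0.499], [-0.048, -0.998, -0.026], [0.5, -0.002, -0.866]]
wrist_force: [-2.5, -0.4, 1.3]
finger_gap: 30.2
```

send_rows:
  increments:
    - [0.36,[3,0.4,0],[0,0,0]]
    - [0.36,[1,0.1,0],[0,0,0]]
    - [0.36,[1,0.2,0],[0,0,0]]

```text
time_s: 20.1
tcp_pos: [663.7, 38.9, -18.1]
orientation: [[0.865, -0.055, 0.499], [-0.048, -0.998, -0.026], [0.5, -0.002, -0.866]]
wrist_force: [-3.2, -0.6, 1.9]
finger_gap: 30.3
```

```bash
python3 w.py a23
```

```text
20.1 [663.7  38.9 -18.1] [-3.2 -0.6  1.9]
n 804 mill [677.3  37.1] resid 0.59 rel along/lat(right+) 13.6 1.1
```

send_rows:
  increments:
    - [0.36,[1,0.1,0],[0,0,0]]
    - [0.36,[1,0.2,0],[0,0,0]]
    - [0.36,[1,0.1,0],[0,0,0]]
    - [0.36,[0,0,0],[0,0,0]]

```text
time_s: 20.65
tcp_pos: [666.9, 39.3, -18.0]
orientation: [[0.864, -0.055, 0.5], [-0.048, -0.998, -0.026], [0.5, -0.002, -0.866]]
wrist_force: [-2.6, 0.1, 0.4]
finger_gap: 30.3
```

send_rows:
  increments:
    - [0.36,[1,0.1,0],[0,0,0]]

```text
time_s: 20.75
tcp_pos: [667.7, 39.4, -18.1]
orientation: [[0.865, -0.055, 0.499], [-0.048, -0.998, -0.026], [0.5, -0.002, -0.866]]
wrist_force: [-2.8, -0.0, 1.2]
finger_gap: 30.1
```

send_rows:
  increments:
    - [0.36,[1,0.2,0],[0,0,0]]

```text
time_s: 20.85
tcp_pos: [668.8, 39.6, -18.1]
orientation: [[0.865, -0.055, 0.499], [-0.049, -0.998, -0.026], [0.5, -0.002, -0.866]]
wrist_force: [-3.4, -0.3, 1.4]
finger_gap: 30.2
```

```bash
python3 w.py a24
```

```text
20.85 [668.8  39.6 -18.1] [-3.4 -0.3  1.4]
n 785 mill [682.5  37.8] resid 0.45 rel along/lat(right+) 13.8 1.1
```

View pics/a24.png

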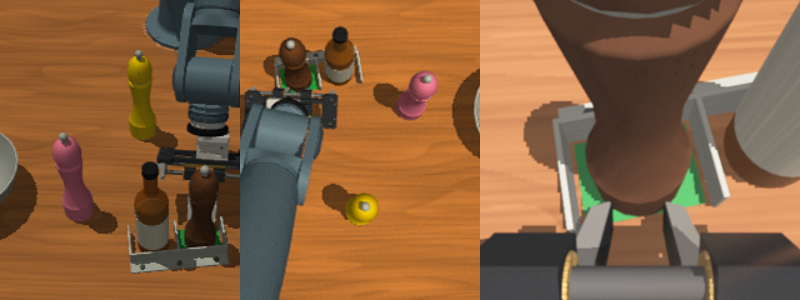

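send_rows:
  increments:
    - [0.36,[0.7,0.1,0],[0,0,0]]

```text
time_s: 21.1
tcp_pos: [669.4, 39.7, -18.1]
orientation: [[0.865, -0.055, 0.499], [-0.049, -0.998, -0.026], [0.5, -0.002, -0.866]]
wrist_force: [-3.9, -0.7, 1.1]
finger_gap: 30.0
```

send_rows:
  increments:
    - [0.36,[0.7,0.1,0],[0,0,0]]

```text
time_s: 21.2
tcp_pos: [669.7, 39.8, -18.3]
orientation: [[0.865, -0.055, 0.498], [-0.048, -0.998, -0.026], [0.499, -0.002, -0.867]]
wrist_force: [-8.1, -1.3, 5.0]
finger_gap: 30.3
```

send_rows:
  increments:
    - [0.36,[0.7,0.1,0],[0,0,0]]

```text
time_s: 21.3
tcp_pos: [669.9, 39.9, -18.5]
orientation: [[0.866, -0.055, 0.497], [-0.048, -0.998, -0.026], [0.498, -0.002, -0.867]]
wrist_force: [-11.9, -2.6, 8.0]
finger_gap: 30.0
```

The force rose to about 12 N while the advance stalled, so the foot is against the back rail. I'll back straight off.

send_rows:
  increments:
    - [0.36,[-1,-0.1,0],[0,0,0]]
    - [0.36,[-2,-0.2,0],[0,0,0]]
    - [0.36,[-6,0,0],[0,0,0]]
    - [0.36,[-10,0,0],[0,0,0]]
    - [0.36,[-12,0,0],[0,0,0]]

```text
time_s: 21.8
tcp_pos: [639.3, 39.6, -17.9]
orientation: [[0.864, -0.055, 0.5], [-0.048, -0.998, -0.026], [0.501, -0.002, -0.866]]
wrist_force: [-0.1, 0.5, 0.6]
finger_gap: 29.8
```

send_rows:
  increments:
    - [0.36,[-10,0,0],[0,0,0]]
    - [0.36,[-10,0,20],[0,0,0]]
    - [0.36,[0,0,40],[0,0,0]]
    - [0.36,[0,0,40],[0,0,0]]
    - [0.36,[0,0,40],[0,0,0]]

```text
time_s: 22.3
tcp_pos: [618.6, 39.7, 123.0]
orientation: [[0.865, -0.055, 0.499], [-0.049, -0.998, -0.026], [0.5, -0.002, -0.866]]
wrist_force: [0.5, -0.5, 0.3]
finger_gap: 30.1
```

send_rows:
  increments:
    - [0.36,[0,0,40],[0,0,0]]
    - [0.36,[0,0,40],[0,0,0]]
    - [0.36,[0,0,40],[0,0,0]]
    - [0.36,[0,0,0],[0,0,0]]
    - [0.36,[0,0,0],[0,0,0]]

```text
time_s: 22.8
tcp_pos: [619.6, 39.6, 242.7]
orientation: [[0.864, -0.055, 0.501], [-0.048, -0.998, -0.026], [0.502, -0.002, -0.865]]
wrist_force: [-0.7, 0.0, -1.1]
finger_gap: 30.0
```

```bash
python3 - <<'E'
from h import *
from scipy.optimize import least_squares
o=env.get_obs(); print(o["time_s"],o["tcp_pos"].round(1),o["wrist_force"].round(1))
im,d=env.get_image("wrist");P=cloud("wrist",d); cv2.imwrite("pics/w25.png",im)
hsv=cv2.cvtColor(im,cv2.COLOR_BGR2HSV)
h=np.array([681.8,37.8])
for lo,hi,r in((10,36,30),(165,185,26)):
    m=(np.hypot(P[...,0]-h[0],P[...,1]-h[1])<36)&(P[...,2]>lo)&(P[...,2]<hi)&(im[...,0]<80)&(hsv[...,1]>90)&(hsv[...,0]<20)&(d>0)
    if m.sum()>40:
        q=P[m]; s=least_squares(lambda c:np.hypot(q[:,0]-c[0],q[:,1]-c[1])-r,h,loss="soft_l1"); print(lo,m.sum(),s.x.round(1),np.abs(s.fun).mean().round(2))
out=[im]
for c in("scene","top"):
    a,_=env.get_image(c); b=cv2.imread(f"pics/{c}0.png"); 
    for n in("oil","carton","shaker","bowl","mill"):
        print(c,n,[np.round(r["location"]).tolist() for r in env.tip_of(c,n)][:3])
    cv2.imwrite(f"pics/end_{c}.png",a)
    df=(np.abs(a.astype(int)-b).max(2)>40).astype(np.uint8)*255; cv2.imwrite(f"pics/df_{c}.png",df)
a=cv2.imread("pics/end_scene.png");b=cv2.imread("pics/end_top.png")
cv2.imwrite("pics/end.png",np.vstack([np.hstack([cv2.resize(a,(400,250)),cv2.resize(b,(400,250))]),np.hstack([cv2.resize(cv2.cvtColor(cv2.imread(f"pics/df_{c}.png",0),8),(400,250)) for c in("scene","top")])]))
E
```

```text
22.8 [619.6  39.6 242.7] [-0.7  0.  -1.1]
10 118 [681.3  37.9] 0.15
165 447 [683.   37.9] 0.63
scene oil [[300.0, 257.0]]
scene carton []
scene shaker [[450.0, 177.0]]
scene bowl [[157.0, 214.0]]
scene mill [[340.0, 255.0], [244.0, 228.0], [290.0, 164.0]]
top oil [[318.0, 150.0]]
top carton [[157.0, 153.0], [458.0, 187.0]]
top shaker [[176.0, 239.0]]
top bowl [[459.0, 188.0], [174.0, 242.0]]
top mill [[372.0, 178.0], [289.0, 154.0], [335.0, 261.0]]
```

View pics/end.png

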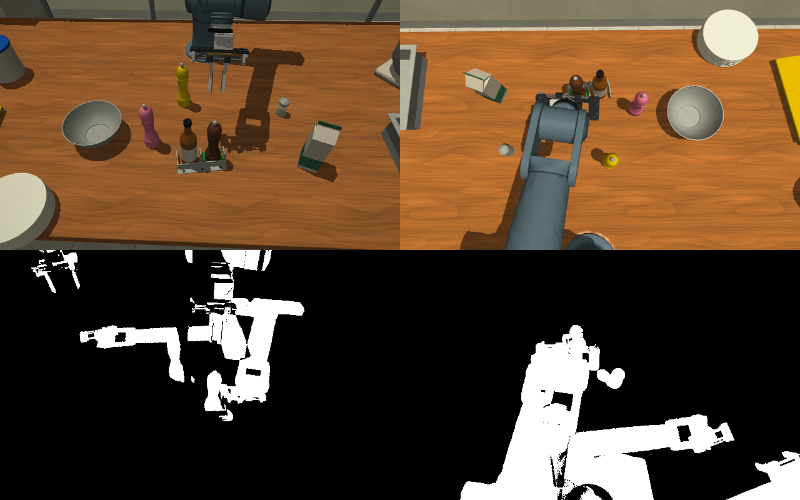

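View pics/w25.png

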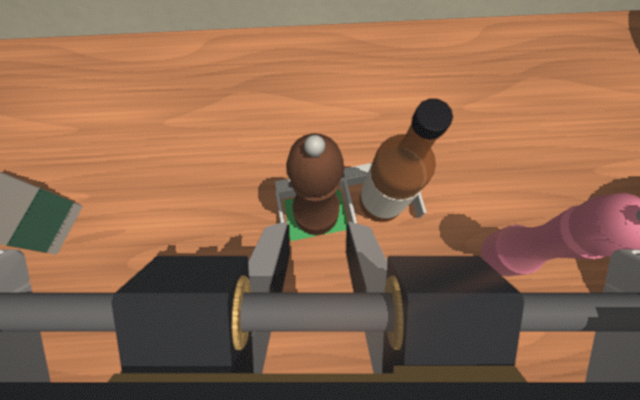

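```bash
python3 - <<'E'
from h import *
from scipy.optimize import least_squares
im,d=env.get_image("wrist");P=cloud("wrist",d);hsv=cv2.cvtColor(im,cv2.COLOR_BGR2HSV)
th=np.radians(8.3);h=np.array([681.8,37.8]);A=(P[...,:2]-h)@[np.cos(th),np.sin(th)];B=(P[...,:2]-h)@[-np.sin(th),np.cos(th)]
g=(hsv[...,1]<70)&(P[...,2]>8)&(P[...,2]<26)&(A>22)&(A<42)&(abs(B)<40)
print("back rail inner",g.sum(),np.percentile(A[g],[10,50,90]).round(1))
g=(hsv[...,1]<70)&(P[...,2]>27)&(P[...,2]<33)&(A>22)&(A<42)&(abs(B)<130)
print("back rail top",g.sum(),np.percentile(A[g],[3,50,97]).round(1))
m=(abs(A)<36)&(abs(B)<36)&(P[...,2]>6)&(P[...,2]<38)&(im[...,0]<80)&(hsv[...,1]>90)&(hsv[...,0]<20)
q=np.c_[A[m],B[m]];s=least_squares(lambda c:np.hypot(*(q-c).T)-30,[0,0],loss="soft_l1");print("mill in bay",m.sum(),s.x.round(2))
E
```

```text
back rail inner 56 [30.5 30.8 31.1]
back rail top 192 [23.5 31.3 34.5]
mill in bay 122 [ 1.01 -0.22]
```

```bash
python3 -c "
from cell import env
print(env.get_obs()['time_s'],env.finish_job())"
```

```text
the job is handed in; nothing more can be done
23.5 None
```

The pepper mill is in the free bay with the green mat, its foot against the back rail, and I handed the job in at 23.5 s. I pushed it low on its foot with two fingertips held 30 mm apart. The first push took it diagonally between the yellow and pink look-alikes to the mouth of the bay, and the second took it straight in along the bay.

**Last checks**
- **Home:** pushing force rose to about 12 N while the advance stalled. In one view, the mill's centre is 1.0 mm past the home point, the rail face is 30.8 mm past it, and the mill is 0.2 mm off the bay's centre line. With a 30 mm foot radius, it touches the rail.
- **Upright:** the foot and head centres agree to within 2 mm, and the fingers ended well clear with no force on them.
- **Bystanders:** comparing pictures before and after shows only the arm, shadows and mill changed. The area behind the arm was hidden from the top camera.

**What failed or disagreed**
- **Finger length:** the real finger ends are about 40 mm short of the reported TCP. My first push attempt therefore hovered just above the foot and moved nothing, and I corrected for this afterwards.
- **Mill position:** an earlier fit of the foot in the final view read about 1.5 mm nearer the robot than the last one. That is within the 2 mm calibration error.
- **Carton:** the network missed it in the last scene picture. It found it in the top view within 2 pixels of where it started.

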